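Find the heavier boom counterweight with a hand scale

TASK

Two look-alike boom counterweights stand on the table, each clipped to its own sprung hand scale. Weigh them by lifting a scale by its grip bar until the weight hangs clear of the table and holding it still for about two seconds to read it; then set the heavier one, the one that pulls the red part of the indicator out, gently down, upright and wholly on the cork pad, still hanging from its scale as it comes down, and let go. Leave the lighter one standing on the table off the cork, and the white pedal and the cup where they are.

Things in the scene. Friction and masses are not known exactly. Their poses are not given: they have to be found in the camera images.
- weight_a: one of two look-alike round boom counterweights: dark disc 90 mm across, 30 mm tall with a yellow stripe round its side; origin at the centre of its underside, z up. Its sprung hand scale is clipped to the eye on its top and stands straight up over its centre; the scale moves only along the disc's z, and disc and scale turn together. One weight (with either name) is heavy, about 0.7 to 0.86 kg, the other light, about 0.37 to 0.51 kg; each scale weighs another 0.09 kg.
- grip_a (a point): centre of the blue grip bar of the scale on weight_a, 196 mm above the weight's underside when the scale is slack. The bar is 88 mm long along the weight's y axis, 20 mm wide along its x axis and 18 mm tall; it stands on a post at either end (68 mm apart inside) with 30 mm free below it. Take it from above by its middle, fingers closing along the weight's x axis.
- scale_a (a joint): stretch of that scale's spring, m: 0 slack (weight standing, grip let go), stop at 0.045; the grip is raised by this much on the weight. 300 N/m, settles within half a second; hanging still it reads about 0.012 to 0.017 with the light weight, 0.023 to 0.028 with the heavy one. The indicator rod comes out below the aluminium sleeve by this much; its red part shows only past 0.020.
- weight_b: one of two look-alike round boom counterweights: dark disc 90 mm across, 30 mm tall with a yellow stripe round its side; origin at the centre of its underside, z up. Its sprung hand scale is clipped to the eye on its top and stands straight up over its centre; the scale moves only along the disc's z, and disc and scale turn together. One weight (with either name) is heavy, about 0.7 to 0.86 kg, the other light, about 0.37 to 0.51 kg; each scale weighs another 0.09 kg.
- grip_b (a point): centre of the blue grip bar of the scale on weight_b, 196 mm above the weight's underside when the scale is slack. The bar is 88 mm long along the weight's y axis, 20 mm wide along its x axis and 18 mm tall; it stands on a post at either end (68 mm apart inside) with 30 mm free below it. Take it from above by its middle, fingers closing along the weight's x axis.
- scale_b (a joint): stretch of that scale's spring, m: 0 slack (weight standing, grip let go), stop at 0.045; the grip is raised by this much on the weight. 300 N/m, settles within half a second; hanging still it reads about 0.012 to 0.017 with the light weight, 0.023 to 0.028 with the heavy one. The indicator rod comes out below the aluminium sleeve by this much; its red part shows only past 0.020.
- cork: round cork pad fixed on the table, 190 mm across, 6 mm thick; origin at the centre of its underside, on the table top (so its top is 6 mm above the origin)
- pedal: small white effects pedal, 93 x 46 x 59 mm; bystander, leave it where it is. Origin at the centre of its underside
- cup: terracotta cup, 84 mm across, 85 mm tall; bystander, leave it where it is. Origin at the centre of its underside
Not all that is in view belongs to the job. What is shaped like the weight_a but pink or purple is not meant.

How it is judged:
On the way, in this order (a step that is already met when the one before it is completed fails the run):
1. the heavier weight (the one that stretches its scale past 19.5 mm) hangs on its scale at least 10 mm clear of the table and of the cork, held still (slower than 30 mm/s) for a second (((height (world z) of weight_a above 0.016 m and value of joint scale_a above 0.0195 m and linear speed of weight_a below 0.03 m/s) or (height (world z) of weight_b above 0.016 m and value of joint scale_b above 0.0195 m and linear speed of weight_b below 0.03 m/s))), for 1 s.
2. that heavier weight comes down onto the cork while still hanging on its scale (((horizontal distance between weight_a and cork below 0.052 m and z of weight_a in the frame of cork below 0.01 m and value of joint scale_a above 0.0195 m) or (horizontal distance between weight_b and cork below 0.052 m and z of weight_b in the frame of cork below 0.01 m and value of joint scale_b above 0.0195 m))).
At the end, for the whole second after the job is handed in: The heavier weight stands upright (within 0.1 rad) and at rest wholly on the cork pad (centres within 52 mm), the lighter one stands upright and at rest on the table, not on the cork (centre more than 138 mm from the cork's centre); both scales are let go and slack (under 4 mm) (((horizontal distance between weight_a and cork below 0.052 m and z of weight_a in the frame of cork between 0.003 and 0.01 m and horizontal distance between weight_b and cork above 0.138 m and height (world z) of weight_b between -0.004 and 0.006 m) or (horizontal distance between weight_b and cork below 0.052 m and z of weight_b in the frame of cork between 0.003 and 0.01 m and horizontal distance between weight_a and cork above 0.138 m and height (world z) of weight_a between -0.004 and 0.006 m)) and angle between each of weight_a, weight_b's own z axis and vertical below 0.1 rad and linear speed of each of weight_a, weight_b below 0.02 m/s and value of joint each of scale_a, scale_b below 0.004 m); the robot touches nothing.
It fails at once if a weight is dropped or banged down on the cork (faster than 0.45 m/s within 24 mm of it) ((linear speed of weight_a above 0.45 m/s and horizontal distance between weight_a and cork below 0.06 m and z of weight_a in the frame of cork below 0.03 m) or (linear speed of weight_b above 0.45 m/s and horizontal distance between weight_b and cork below 0.06 m and z of weight_b in the frame of cork below 0.03 m)).
It fails at once if the pedal or the cup is moved by more than 30 mm (distance of any of pedal, cup from where it was at the start of the episode above 0.03 m).
It also fails if it takes over 72 s, if anything falls off the work surface, if the arm or the gripper's body presses on something with over 40 N, if the wrist force passes 120 N, or if a joint passes its speed limit or range.

ROBOT

A 7-joint arm with a two-finger parallel gripper is mounted at the origin on the work surface. World frame = base frame: x ahead of the robot, y to its left, z up, the work surface at z = 0. Lengths are in m, angles in rad, forces in N, time in s.
With the tool pointing down it reaches from about 0.4 to 0.9 m from the base axis. Payload 5.5 kg.
Tool frame: the origin (TCP) lies midway between the tips of the shut fingers; the grasp point (between the pads) lies 19 mm behind it (manip.grip_depth is the distance from the TCP to the grasp point, in m); z points along the fingers, y is the line along which they close (so a half turn about z gives the same grasp; the last joint's range is limited). The gripper opens to 92 mm and grips with 3 to 60 N. Pads are 19 mm wide; open, the fingers measure 130 mm over their backs; the gripper's body (75 mm by 190 mm) begins 47 mm behind the grasp point.
Start: joints at [-0.95, 0.501, -0.427, 1.55, 0.221, 1.138, -0.21], TCP at [0.228, 0.609, 0.227] pointing down, gripper open.
Joint ranges: [-2.88, 2.88], [-0.31, 2.03], [-1.54, 1.56], [0.2, 2.42], [-1.41, 4.55], [0.19, 2.02], [-2.57, 2.57]. Speed limits (rad/s): [2.57, 2.57, 3.14, 3.14, 3.14, 3.14, 3.14].

INTERFACE

Orientations are given as a unit quaternion [x, y, z, w].
In Python, from bench import manip, effector, viewer gives the robot as it stands. Calls block until the motion is done:
- manip.move_pose(position, orientation): joint-space move of the TCP to a pose.
- manip.servo_line(position, ori=None, vel=0.15): straight line of the TCP; ori=None keeps the orientation; vel is the mean speed in m/s.
- manip.movej(angles): joint-space move.
- effector.open_jaws() and effector.close(f_grip=None): open the fingers fully, or close them until they stop; f_grip is the grip in N (None keeps the last).
- manip.sleep(seconds).
- manip.solve_ik(position, orientation): joint angles nearest the present ones, or None.
- viewer.get_image(name): name is "scene" or "top"; returns the picture (480x640x3 uint8, red, green, blue); there is no depth.
- viewer.get_calibration(name): a dict with "vfov" (degrees; the focal length in pixels is half the picture's height over the tangent of half this angle, whatever the lens; pixels are square), "cx", "cy" (the principal point, pixels), "eye" and "attitude" of the camera in the world. Camera axes: x right, y down, z forward; pixel columns grow to the right and rows downward; lengths in m; the calibration is good to about 2 mm. A picture is of the moment at which its call begins. get_calibration takes no time and is no camera call.
A pose or a line that the arm cannot do raises manip.PlanningError and nothing moves.
- manip.hand_in(): hands the job in; it is judged then, once.
Readings, each from a call of its own:
- manip.current_clock(): time.
- manip.current_q(): joint angles.
- manip.current_joint_velocities(): joint speeds.
- manip.current_tau(): joint torques, N m.
- manip.current_tool_pos(): TCP position.
- manip.current_tcp_rot(): TCP orientation.
- manip.current_force(): force on the tool from outside, world axes, zero at the start.
- manip.current_wrist_torque(): the same for the moment, N m.
- manip.current_finger_gap(): finger opening in m.
- manip.current_gripper_force(): force on a finger pad.
Only numpy, scipy, OpenCV 4.12 (cv2) and the standard library are available. Lean on these libraries where they do the work, as an engineer would, in place of code of your own. Each camera call takes 0.05 s, during which the arm holds its last target. There are 200 camera calls.

## Working session

There is one attempt and no reset: what is moved stays moved. The work goes in short steps, each a Python script; the robot and the scene stay as the last script left them, time stands still between calls to the robot, and variables do not carry over. Pictures are saved under pics/ and viewed, at most 10 in all, crops included, and the job is handed in when it is done.

```bash
ls; mkdir -p pics; python3 - <<'E'
from bench import manip, effector, viewer
import cv2
for n in("scene","top"):
    cv2.imwrite(f"pics/{n}0.png",viewer.get_image(n)[:,:,::-1]); print(viewer.get_calibration(n))
print(manip.current_clock(),manip.current_tcp_rot(),manip.current_tool_pos())
E
```

```text
pics
{'vfov': 50.24140541360304, 'cx': 314.2104893390569, 'cy': 236.2858388505788, 'eye': array([ 0.90617663, -0.57216992,  0.92250523]), 'attitude': array([ 0.88626029,  0.27916605, -0.11843717, -0.35011662])}
{'vfov': 53.95032543925859, 'cx': 322.26132377571406, 'cy': 237.3514182923612, 'eye': array([0.29439603, 0.05938017, 1.16651483]), 'attitude': array([ 0.70993895, -0.69863787,  0.06350563, -0.06211958])}
0.1 [ 1.77915658e-01  9.84045354e-01 -8.51407940e-04 -1.87803189e-04] [0.22744537 0.60823    0.2257914 ]
```

View pics/scene0.png

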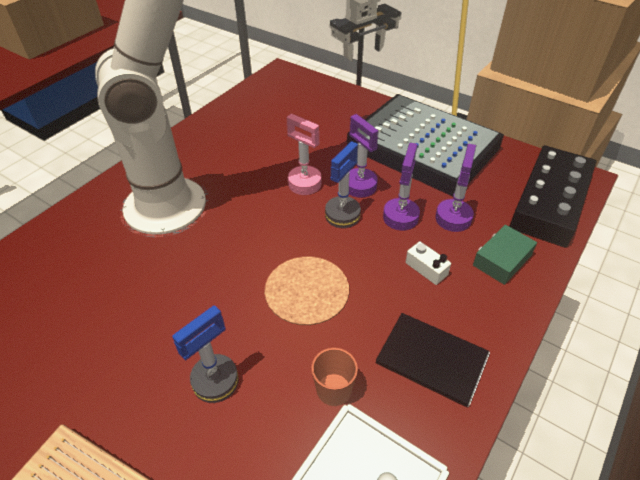

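View pics/top0.png

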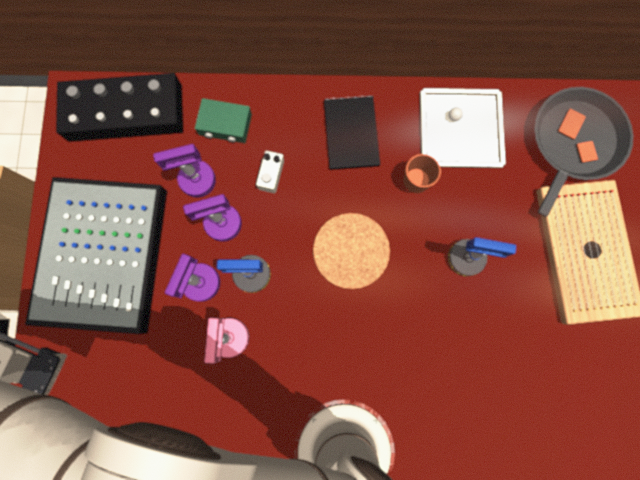

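The blue bars on dark, yellow-striped discs are at top (240,267) and (492,247), and at scene (343,160) and (200,333). The purple frames at top (180,155), (207,207) and (183,275), and the pink one at (213,340), are decoys. The cork is at top (352,250). I'll confirm this in an enlarged crop.

```bash
cat > h.py <<'E'
import numpy as np, cv2
from scipy.spatial.transform import Rotation as R
from bench import manip, effector, viewer
def cam(n):
    c=viewer.get_calibration(n); f=240/np.tan(np.radians(c['vfov'])/2)
    return f,c['cx'],c['cy'],np.array(c['eye']),R.from_quat(c['attitude']).as_matrix()
def proj(n,p):
    f,cx,cy,e,A=cam(n); q=(np.atleast_2d(p)-e)@A
    return np.c_[cx+f*q[:,0]/q[:,2],cy+f*q[:,1]/q[:,2]]
def ray(n,uv,z):
    f,cx,cy,e,A=cam(n); uv=np.atleast_2d(uv); d=np.c_[(uv[:,0]-cx)/f,(uv[:,1]-cy)/f,np.ones(len(uv))]@A.T
    return e+d*((z-e[2])/d[:,2])[:,None]
E
python3 - <<'E'
from h import *
t=cv2.imread('pics/top0.png');s=cv2.imread('pics/scene0.png')
def crop(im,x,y,w=100,h=75): return cv2.resize(im[y:y+h,x:x+w],(400,300),interpolation=cv2.INTER_CUBIC)
cv2.imwrite('pics/c1.png',np.vstack([np.hstack([crop(t,195,235),crop(t,430,215)]),np.hstack([crop(s,283,140,120,90),crop(s,145,310,120,90)])]))
for n,im in(('top',t),('scene',s)):
    print(n,'base',proj(n,[[0,0,0]]))
    hsv=cv2.cvtColor(im,cv2.COLOR_BGR2HSV)
    for nm,lo,hi in(('cork',(8,90,140),(20,255,255)),('blue',(108,140,60),(122,255,255))):
        m=cv2.inRange(hsv,lo,hi)
        k,_,st,ce=cv2.connectedComponentsWithStats(m)
        for i in range(1,k):
            if st[i,4]>150:
                c=np.argwhere(_==i)[:,::-1].astype(np.float32)
                print(nm,st[i],ce[i].round(1),cv2.minAreaRect(c),ray(n,ce[i],.006 if nm=='cork' else .2).round(4))
E
```

```text
top base [[344.11793066 451.19769803]]
cork [559 108  27  31 457] [571.8 123.4] ((571.9913940429688, 123.32875061035156), (18.764705657958984, 26.117647171020508), 28.07248878479004) [[ 0.8169 -0.5899  0.006 ]]
cork [578 141  19  22 300] [586.9 151.4] ((587.075439453125, 151.26416015625), (20.329362869262695, 16.20854377746582), 74.05460357666016) [[ 0.7405 -0.6231  0.006 ]]
cork [405 153  36  35 445] [418.7 174.6] ((421.7413330078125, 171.39654541015625), (34.41110610961914, 30.53545379638672), 40.23636245727539) [[ 0.6706 -0.1859  0.006 ]]
cork [ 546  179   94  146 4362] [585.9 255.7] ((592.187744140625, 252.14297485351562), (144.67648315429688, 79.99445343017578), 79.4389877319336) [[ 0.4674 -0.5977  0.006 ]]
cork [ 313  212   78   78 4688] [351.1 250.5] ((351.2500305175781, 250.25003051757812), (77.07463836669922, 76.36752319335938), 45.0) [[ 0.471  -0.0136  0.006 ]]
blue [467 238  48  19 542] [491.1 247.3] ((490.7886657714844, 247.32565307617188), (46.99625015258789, 13.354683876037598), 9.7824068069458) [[ 0.4529 -0.2921  0.2   ]]
blue [217 260  45  12 503] [239.2 265.4] ((239.
[... 499 characters left out ...]
 42 1048] [336.7 369.4] ((334.5, 368.5), (41.0, 45.0), 90.0) [[ 0.6406 -0.1431  0.006 ]]
cork [  11  424  138   56 3507] [ 72.3 460. ] ((79.5, 451.5), (137.0, 55.0), -0.0) [[ 0.3571 -0.5545  0.006 ]]
blue [332 142  25  23 199] [344.  152.6] ((344.2500305175781, 152.75003051757812), (7.071068286895752, 30.405597686767578), 45.0) [[0.407  0.2332 0.2   ]]
blue [173 306  47  49 531] [194.3 325.9] ((193.43138122558594, 326.41571044921875), (19.312808990478516, 57.83123016357422), 41.378517150878906) [[ 0.4569 -0.303   0.2   ]]
blue [183 324  37  35 343] [199.7 340.3] ((199.1561279296875, 340.70416259765625), (10.747194290161133, 44.250404357910156), 52.594642639160156) [[ 0.4841 -0.318   0.2   ]]
```

View pics/c1.png

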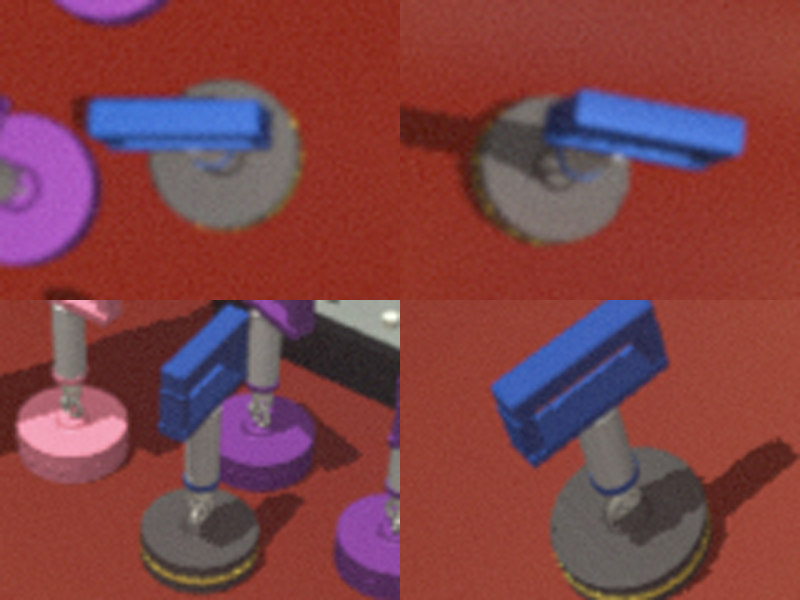

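The crop confirms it. Both blue-barred weights have dark discs with a yellow stripe, one at top (251,274) and one at (468,257), and the decoys are purple or pink. Next I'll compute their positions.

```bash
python3 - <<'E'
from h import *
def c(p,x,y): return [x+p[0]/4-.4,y+p[1]/4-.4]
L=[c(p,195,235) for p in((90,101),(255,101),(262,137),(90,137))]
Rr=[c((p[0]-400,p[1]),430,215) for p in((580,92),(746,119),(740,153),(572,124))]
for n,q,d in(('L',L,c((225,155),195,235)),('R',Rr,c((153,168),430,215))):
    P=ray('top',q,.205); print(n,P.round(4)[:,:2].tolist(),'ctr',P.mean(0).round(4),'disc',ray('top',d,.03).round(4),'ang y',np.degrees(np.arctan2(*(P[0]-P[1])[1::-1])).round(1),np.degrees(np.arctan2(*(P[3]-P[2])[1::-1])).round(1))
# scene disc tops: crop px/ (400/120)
for d in((200,234),(630-400,530-300)):
    o=(283,140) if d[0]==200 else (145,310)
    print(ray('scene',[o[0]+d[0]*.3-.3,o[1]+d[1]*.3-.3],.03).round(4))
print('purple',ray('top',[[207,207],[183,275],[180,155]],.2).round(3).tolist())
E
```

```text
L [[0.4168, 0.274], [0.4182, 0.1893], [0.3997, 0.185], [0.3983, 0.2729]] ctr [0.4083 0.2303 0.205 ] disc [[0.4076 0.2298 0.03  ]] ang y 90.9 90.9
R [[0.4719, -0.257], [0.4591, -0.3424], [0.4413, -0.3383], [0.455, -0.2522]] ctr [ 0.4568 -0.2975  0.205 ] disc [[ 0.457  -0.2962  0.03  ]] ang y 81.5 80.9
[[0.4146 0.224  0.03  ]]
[[ 0.4662 -0.3046  0.03  ]]
purple [[0.529, 0.302, 0.2], [0.385, 0.343, 0.2], [0.643, 0.367, 0.2]]
```

```bash
cat >> h.py <<'E'
def down(a):
    c,s=np.cos(a),np.sin(a); return R.from_matrix(np.array([[-s,c,0],[c,s,0],[0,0,-1]]).T).as_quat()
def best(p,a):
    q0=np.array(manip.current_q()); o=[]
    for k in(0,np.pi):
        q=manip.solve_ik(p,down(a+k))
        if q is not None: o.append((np.abs(np.array(q)-q0).max(),a+k))
    return down(min(o)[1])
def pick(x,y,a):
    t=manip.current_tool_pos(); manip.servo_line([t[0],t[1],.33],vel=.25)
    o=best([x,y,.33],a); manip.move_pose([x,y,.33],o)
    manip.servo_line([x,y,.225],o,vel=.2); manip.servo_line([x,y,.177],o,vel=.08)
    print('at',np.round(manip.current_tool_pos(),4)); F0=np.array(manip.current_force())
    effector.close(f_grip=40); print('gap',manip.current_finger_gap(),'F',np.round(F0,2))
    manip.servo_line([x,y,.177+.075],vel=.06); manip.sleep(2.0)
    F=np.mean([manip.current_force() for _ in range(5)],axis=0); print('dF',np.round(F-F0,2),'T',np.round(manip.current_wrist_torque(),2),'gap',manip.current_finger_gap(),manip.current_clock())
E
python3 - <<'E'
from h import *
pick(.408,.230,np.radians(.9))
a=viewer.get_image('scene')[:,:,::-1];b=viewer.get_image('top')[:,:,::-1]
f=lambda im,x,y:cv2.resize(im[y:y+150,x:x+100],(400,600),interpolation=cv2.INTER_CUBIC)
cv2.imwrite('pics/l1.png',np.hstack([f(a,293,100),f(b,190,200)]))
E
```

```text
at [0.4083 0.2302 0.1774]
gap 0.019761128273946403 F [ 0.53 -1.02  0.01]
dF [-0.13  1.83 -8.62] T [-0.09  0.06 -0.03] gap 0.01985103736124181 8.1583
```

View pics/l1.png

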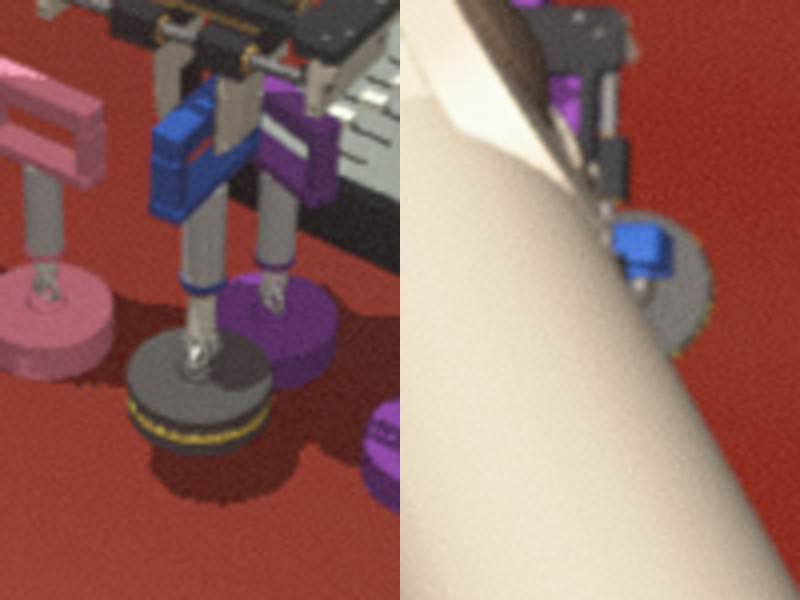

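The weight hangs clear with its rod well out, and 8.6 N points to the heavy one. I can't see any red below the sleeve at crop (203,305), though. I'll check by projecting the stretch onto the picture and enlarging the rod.

```bash
python3 - <<'E'
from h import *
a=viewer.get_image('scene')[:,:,::-1]
t=np.array(manip.current_tool_pos()); print(t,np.round(manip.current_force(),2))
# rows of disc top centre for different stretches
for s in(.013,.017,.023,.028,.035,.045): print(s,proj('scene',[t[0],t[1],t[2]+.019-.196-s+.03])[0].round(1))
u,v=proj('scene',[t[0],t[1],t[2]-.08])[0].astype(int); print(u,v)
c=a[v-30:v+45,u-35:u+35]; cv2.imwrite('pics/rod.png',cv2.resize(c,None,fx=8,fy=8,interpolation=cv2.INTER_NEAREST))
print(u-35,v-30)
E
```

```text
[0.40801159 0.22998753 0.25200946] [-0.29 -1.22 -8.51]
0.013 [342.4 189.1]
0.017 [342.4 190.3]
0.023 [342.3 192.1]
0.028 [342.3 193.7]
0.035 [342.2 195.8]
0.045 [342.1 198.8]
343 163
308 133
```

View pics/rod.png

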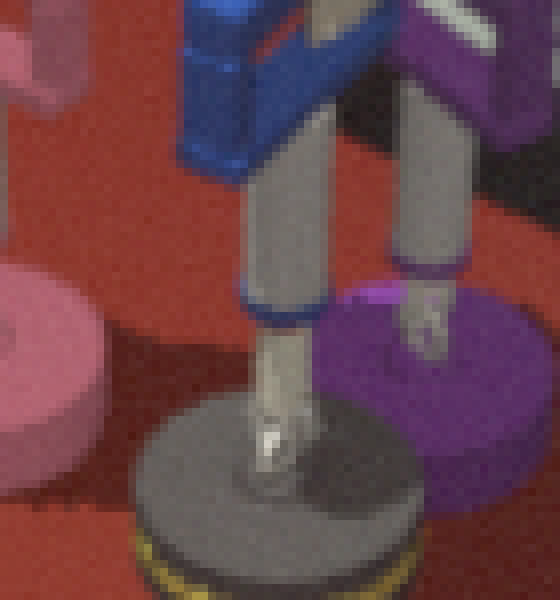

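```bash
python3 - <<'E'
from h import *
t=np.array(manip.current_tool_pos())
manip.servo_line([t[0],t[1],.30],vel=.1)
manip.servo_line([.472,-.015,.30],vel=.13); manip.sleep(1.5)
F=np.array([(manip.sleep(.05),manip.current_force())[1] for _ in range(20)]); print(F.mean(0).round(2),F.std(0).round(2),manip.current_clock(),np.round(manip.current_tool_pos(),4))
a=np.mean([viewer.get_image('scene')[:,:,::-1] for _ in range(8)],axis=0)
np.save('a.npy',a)
t=np.array(manip.current_tool_pos())
u,v=proj('scene',[t[0],t[1],t[2]-.08])[0].astype(int)
c=a[v-30:v+45,u-35:u+35].astype(np.uint8); cv2.imwrite('pics/rod2.png',cv2.resize(c,None,fx=8,fy=8,interpolation=cv2.INTER_NEAREST)); print(u-35,v-30)
E
```

```text
[ 0.19  0.14 -8.59] [0.61 0.46 0.42] 13.5417 [ 0.472 -0.015  0.3  ]
267 190
```

View pics/rod2.png

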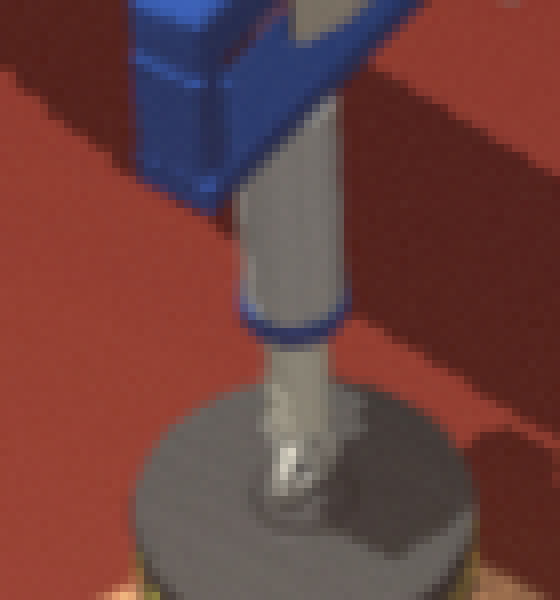

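There's still no visible red: from about 48° above, the wider sleeve ring at crop (295,330) hides the first few mm of rod below it. The other evidence agrees on heavy. The load is 8.6 N ± 0.1 (the light one is at most 5.9 N), and the ring-to-disc distance has grown by about 25 mm from slack. I'll lower it onto the cork.

```bash
python3 - <<'E'
from h import *
x,y=.471,-.0145
manip.servo_line([x,y,.225],vel=.08); manip.sleep(.7)
manip.servo_line([x,y,.183],vel=.03); manip.sleep(.5)
print(np.round(manip.current_force(),2),np.round(manip.current_tool_pos(),4))
effector.open_jaws(); manip.sleep(.3)
manip.servo_line([x,y,.33],vel=.1); manip.move_pose([.408,.23,.36],manip.current_tcp_rot()); manip.sleep(.5)
print(manip.current_clock(),manip.current_finger_gap())
a=viewer.get_image('scene')[:,:,::-1];b=viewer.get_image('top')[:,:,::-1]
f=lambda im,x,y:cv2.resize(im[y:y+200,x:x+133],(399,600),interpolation=cv2.INTER_CUBIC)
cv2.imwrite('pics/end.png',np.hstack([f(a,240,160),f(b,285,150)]))
E
```

```text
[ 2.07 -0.04 -1.1 ] [ 0.4712 -0.0145  0.1831]
22.4167 0.0917169225168967
```

View pics/end.png

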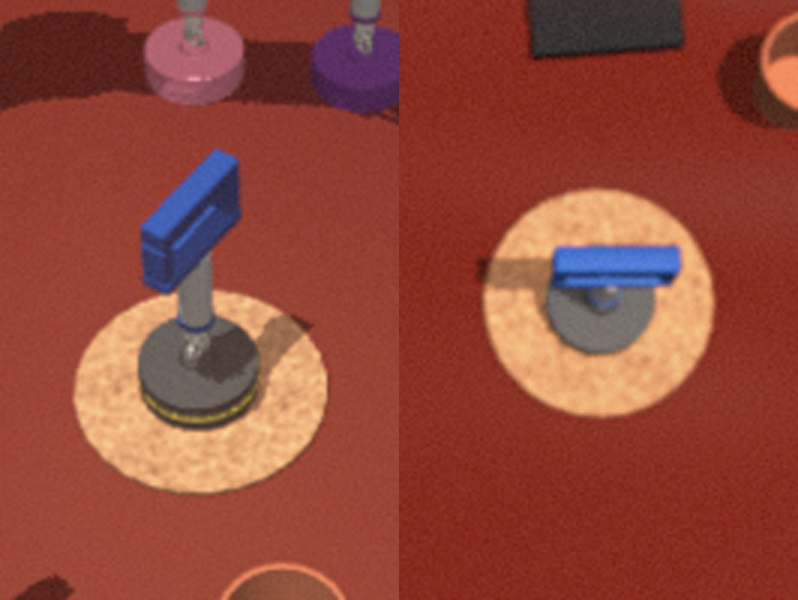

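The weight stands upright on the centre of the cork (top crop (600,300)). There is time left, and since I never saw red, I'll weigh the other one for comparison and put it back in the same place.

```bash
python3 - <<'E'
from h import *
x,y=.457,-.297
pick(x,y,np.radians(-9))
F=np.array([(manip.sleep(.05),manip.current_force())[1] for _ in range(10)]); print(F.mean(0).round(2))
if F.mean(0)[2]>-7:
    manip.servo_line([x,y,.177],vel=.05); manip.sleep(.5)
    effector.open_jaws(); manip.sleep(.3); manip.servo_line([x,y,.33],vel=.1)
    t=manip.current_tool_pos(); manip.move_pose([.408,.23,.36],manip.current_tcp_rot()); manip.sleep(.5)
print(manip.current_clock())
cv2.imwrite('pics/fin.png',np.vstack([viewer.get_image('scene')[100:,120:500,::-1]]))
E
```

```text
at [ 0.4571 -0.2972  0.1771]
gap 0.01987920462053511 F [-0.48  0.63 -0.38]
dF [-0.34  0.21 -6.05] T [-0.07  0.07 -0.01] gap 0.019543552715487997 30.6417
[-0.02  0.04 -5.39]
38.9083
```

View pics/fin.png

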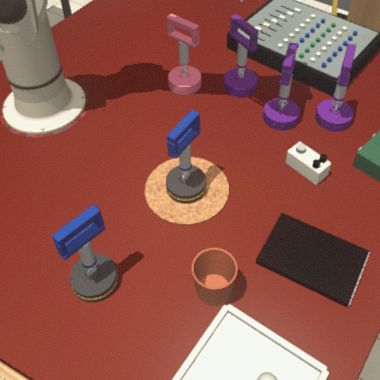

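The other weight pulls only 5.4 N, so it is the light one. It stands upright on the table again at crop (93,277), the heavy one is on the cork at (186,183), and the cup and pedal haven't moved.

```bash
python3 -c "
from bench import manip
print(manip.hand_in())"
```

```text
the job is handed in; nothing more can be done
None
```

The job is handed in, result not shown: the heavier weight (8.6 N with its scale, against 5.4 N) stands on the cork, let go, and the lighter one is back on the table; I judged heavy by force and rod stretch, because the red part never showed in the pictures.

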